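# Hang the door-knob plate on the test stand

### The job

Lift the mounting plate that carries the brass door knob out of the wooden rack and hang it, knob towards you, by its two keyhole slots on the two headed studs of the test stand's cross bar: press it back over both heads against the spring lock pin, then draw it down until the studs sit at the top of the slots and the lock pin snaps out through its hole. Do it by feel, never pressing the plate against the stand with more than about 25 N, let go of it, and leave the latch plate standing in the rack.

Things in the scene. Friction and masses are not known exactly. Their poses are not given: they have to be found in the camera images.
- knob_plate_grip (a point): Centre of the knob plate's grip bar, 138 mm above the plate's lower edge, mid-thickness. The bar, 12 mm thick (x) and 44 mm wide (y), can be pinched from above; it reaches from 22 mm below to 16 mm above this point. Axes: -x out of the front (knob) face, y across, z up. Plate with knob: 0.37 to 0.55 kg.
- knob_plate: Aluminium mounting plate with a brass door knob. 120 mm wide (y), 5 mm thick (x), 118 mm high, grip bar on top to 154 mm; origin at the middle of its lower edge, mid-thickness. The knob, 66 mm round, stands 68 mm out of the front (-x) face, centred 54 mm above the lower edge.
- knob_plate_holes (a point): Midway between the knob plate's two entry holes, mid-thickness, 84 mm above its lower edge (54 mm below the grip point). Entry holes 14 mm across at y = +40 and -40 mm; each runs UP into a slot 8 mm wide; with the plate home the stud axes lie 14 mm above this point, at the slot tops. Lock hole 10 mm across, at y = 0, also 14 mm above this point.
- latch_plate_grip (a point): Centre of the grip bar of the other plate in the rack, of the same shape and size, which carries a grey tubular latch instead of the knob (25 mm out of its front). It stays where it is. Same axes and offsets.
- stand: Test stand bolted to the bench: grey foot 110 x 140 x 12 mm, origin at the middle of its underside; the plate comes from the front (-x); z up. Two posts 157 mm high at y = +-56 mm, x = 14 to 34 mm, carry a level cross bar, 148 x 20 mm, and lower a rest bar (z = 52 to 68 mm), both with front face at x = 0. Behind the stud heads the plate's mid-plane is at x = -2.5 (against the bars) to -5.5 mm.
- stud_zone (a point): Point of the stand at x = y = 0, z = 135 mm: middle of the cross bar's range of adjustment. NOT MEASURED: the bar is clamped up to 12 mm higher or lower than this, anew each time; see or feel for it. It does not yield. Its two studs at y = +40 and -40 mm, axes level along x: neck 6 mm across from x = 0 to -8 mm, head 11 mm across, rim chamfered 0.7 mm, x = -8 to -12 mm.
- lock_pin (a joint): Spring lock pin in the cross bar, midway between the studs, 8 mm across, round nose. Travel in m: 0 = fully out (nose at x = -8.5 mm), 0.0095 = pushed right in (+x). Spring 5 N plus 0.3 N per mm. A plate behind the heads pushes it in 5.5 mm or more and is clamped against the heads, so it stays where it is let go and slides down only under a push of up to 8 N; at home it snaps out through the lock hole.
- rack: Beech rack, 150 (x) x 126 (y) x 26 mm; origin at the middle of its underside. Two grooves along y at x = -45 and +45 mm, 7 mm wide, 18 mm deep, floor at z = 8 mm. The two plates stand in them facing the rack's -x; which stands where changes.

How it is judged:
On the way, in this order (a step that is already met when the one before it is completed fails the run):
1. the knob plate is lifted out of its groove (height (world z) of knob_plate_grip above 0.172 m), for 0.1 s.
2. the knob plate is pressed back over both stud heads, pushing the lock pin in (value of joint lock_pin above 0.003 m and x of knob_plate_grip in the frame of stand between -0.0075 and 0.002 m), for 0.1 s.
At the end, for the whole second after the job is handed in: The knob plate hangs at rest on both studs, behind both heads and close to the cross bar (mid-plane at most 7.5 mm in front of it, within 3 mm sideways, level and parallel within 0.06 rad), fully down so that the lock pin is out through its hole again (within 1.2 mm of fully out) (value of joint lock_pin below 0.0012 m and x of knob_plate in the frame of stand between -0.0075 and 0.001 m and x of knob_plate_grip in the frame of stand between -0.0075 and 0.001 m and y of knob_plate_grip in the frame of stand between -0.003 and 0.003 m and z of knob_plate_grip in the frame of stand between 0.16 and 0.19 m and angle between the y axis of knob_plate and the y axis of stand, either way round below 0.06 rad and linear speed of knob_plate below 0.01 m/s); the robot touches nothing.
It fails at once if the plate is forced: pressed against the stand with more than 25 N (contact force between knob_plate and stand above 25 N).
It fails at once if the latch plate is disturbed (moved more than 15 mm) (distance of latch_plate_grip from where it was at the start of the episode above 0.015 m).
It also fails if it takes over 64 s, if anything falls off the work surface, if the arm or the gripper's body presses on something with over 40 N, if the wrist force passes 120 N, or if a joint passes its speed limit or range.

### The arm

A 6-joint arm with a two-finger parallel gripper is mounted at the origin on a cart in front of the work surface, level with it; the furniture and walls round the work are solid. World frame = base frame: x ahead of the robot, y to its left, z up, the work surface at z = 0. Lengths are in m, angles in rad, forces in N, time in s.
With the tool pointing down it reaches from about 0.375 to 0.75 m from the base axis. Payload 9 kg.
Tool frame: the origin (TCP) lies midway between the tips of the shut fingers; the grasp point (between the pads) lies 19 mm behind it (bot.grip_point_offset is the distance from the TCP to the grasp point, in m); z points along the fingers, x is the direction in which the jaws open and shut, and the axes are right-handed (so a half turn about z gives the same grasp; the last joint's range is limited). The gripper opens to 85 mm and grips with 20 to 120 N. Pads are 22 mm wide; open, the fingers measure 114 mm over their backs; the gripper's body (76 mm by 85 mm) begins 54 mm behind the grasp point. The pads swing forward as they close: fully open they stand 13 mm farther back than shut.
Start: joints at [0.896, 0.104, 0.097, 1.564, 0, 1.353], TCP at [0.265, 0.539, 0.231] pointing down, gripper open.
Joint ranges: [-2.99, 2.99], [-0.84, 1.86], [-1.1, 1.16], [-1.84, 2.11], [-1.51, 1.56], [-3.14, 3.14]. Speed limits (rad/s): [2.22, 2.22, 2.57, 3.14, 3.14, 3.14].

### API

Orientations are given as a rotation vector (axis times angle).
In Python, from station import status, cams, bot, look_for, regions_of gives the robot as it stands.
- The arm moves only by the tool move_arm, never from a script. Its argument "increments" is a list of rows, each a list of 7 numbers: the shift along the world's x, y, z in mm, then the turn, a rotation vector about the world's x, y, z in rad, then the opening in per cent of the stroke, from 0 (shut) to 100 (fully open). In form: [[tx, ty, tz, wx, wy, wz, claw], ...]. A call has 1 to 20 rows; each row is the pose to reach, as a shift and turn from the pose commanded when the call began; what a row does not reach only later rows make up. A row lasts 1/10 s, in which the tool goes at most 50 mm and 8.59 degrees, less where a joint would pass 70% of its speed; a pose out of reach is approached as far as the arm can. A call with a gripper value outside its range is refused whole. The fingers move at their own pace and stop on an object; "grip_force" is the grip in N (left out, the last holds). Time passes only in rows, so rows that repeat a pose let the fingers close. It gives the time, the measured TCP pose, the force and the opening at its end, in the units of the state.
- status.read_state(): the state, without advancing time (a new reading comes with each control period).
- cams.grab_frame(name): name is "side" or "top" or "wrist"; returns the picture (400x640x3 uint8, blue, green, red); there is no depth.
- cams.camera_info(name): a dict with "fx", "fy", "cx", "cy" (pixels), "k1" (the pictures are not rectified: a ray, as slopes to the right and down, at radius r is drawn at 1 + k1 r^2 times it, then the intrinsics apply), "pose" (4x4, takes a point from camera to world coordinates); the wrist camera has in their place "tool_from_camera" (4x4, takes a point from camera to tool coordinates, whose origin is the TCP and whose axes are the tool frame's). Camera axes: x right, y down, z forward; pixel columns grow to the right and rows downward; lengths in m; the calibration is good to about 2 mm. A picture is of the moment at which its call begins: read the wrist's pose just before it. camera_info takes no time and is no camera call.
- bot.finish_job(): hands the job in, once; it reports no verdict.
Trained networks look in the newest picture that a camera, given by its name, has taken for a name from the list of things; names that differ only in an ending like _2 or _b are one class to them, and where a whole thing is asked for, a point or a joint stands for the part that bears it (a point fixed in the world has none). Each returns a list of dicts, best first, with "conf" (0 to 1); they miss things now and then, are a little off and sometimes report something else, mostly with a low value. They report only what shows in the picture. A call takes as long as a camera call.
- look_for(camera, target): "box" ([centre column, centre row, width, height] in pixels, round what is visible of it).
- regions_of(camera, target): "mask" (400x640 bool, what is visible of it) and "box" ([centre column, centre row, width, height] in pixels, round what is visible of it).
The state is a dict: "time_s": time; "joints": joint angles; "qd": joint speeds; "tau": joint torques, N m; "tool_pos": TCP position; "ee_rot": TCP orientation; "contact_force": force on the tool from outside, world axes, zero at the start; "moment": the same for the moment, N m; "gripper_width": finger opening in m.
Only numpy, scipy, OpenCV 4.12 (cv2) and the standard library are available. Lean on these libraries where they do the work, as an engineer would, in place of code of your own. Each camera call takes 0.05 s, during which the arm holds its last target.

## Working session

There is one attempt and no reset: what is moved stays moved. The work goes in short steps, Python scripts to look and compute and a tool call to move; the robot and the scene stay as the last step left them, time stands still between calls to the robot, and variables do not carry over. Pictures are saved under pics/ and viewed, and the job is handed in when it is done.

Besides the shell and the picture viewer there is one more tool, called after ">>>" by a JSON object that holds its "op" and its "data", one argument or row to a line. move_arm: Moves the arm, as the interface text tells. Its arguments: {"type":"object","properties":{"increments":{"type":"array"},"grip_force":{"type":"number"}},"required":["increments"]}

```bash
ls; mkdir -p pics; python3 - <<'E'
from station import status,cams,bot
import cv2
s=status.read_state();print(s)
for n in("side","top","wrist"):
    i=cams.camera_info(n);print(n,i)
    cv2.imwrite(f"pics/a_{n}.png",cams.grab_frame(n))
print(bot.grip_point_offset)
E
```

```text
pics
{'time_s': 0.0, 'joints': array([8.96284903e-01, 1.04702130e-01, 9.64404647e-02, 1.56390419e+00,
       9.47860895e-07, 1.35311085e+00]), 'qd': array([ 0.0005419 ,  0.00025524,  0.00079833, -0.00062036,  0.00116652,
       -0.00265513]), 'tau': array([-2.67305959e-04, -5.56931448e+01,  5.03649437e+01,  1.68087945e-02,
       -2.22665490e-04,  9.47339743e-06]), 'tool_pos': array([0.26442319, 0.53820578, 0.23050482]), 'ee_rot': array([ 2.66636264e+00,  1.66049764e+00, -2.02881046e-03]), 'contact_force': array([-0.16777599, -0.3253735 , -0.43800173]), 'moment': array([0.04103449, 0.02075583, 0.03997291]), 'gripper_width': 0.08560980288202592}
side {'fx': 366.8905917746143, 'fy': 366.8905917746143, 'cx': 316.3084364877674, 'cy': 197.06673869791408, 'k1': 0.003735844077077528, 'pose': array([[ 0.88688625, -0.29647617,  0.3543087 ,  0.20428084],
       [-0.46164546, -0.53920777,  0.70437096, -0.42277768],
       [-0.0177832 , -0.78826193, -0.61508283,  0.64211964],
       [ 0.        ,  0.        ,  0.        ,  1.        ]])}
top {'fx': 475.91105888446, 'fy': 475.91105888446, 'cx': 3
[... 225 characters left out ...]
       1.45084905e-01],
       [ 4.87455301e-04, -2.17020804e-01, -9.76166857e-01,
         1.03916676e+00],
       [ 0.00000000e+00,  0.00000000e+00,  0.00000000e+00,
         1.00000000e+00]])}
wrist {'fx': 336.8736838177832, 'fy': 336.8736838177832, 'cx': 322.6064878616124, 'cy': 197.01343030808928, 'k1': -0.04800964907573926, 'tool_from_camera': array([[ 9.99999252e-01, -9.79813444e-04,  7.32640083e-04,
         4.03388296e-04],
       [ 6.95659408e-04,  9.47991392e-01,  3.18295203e-01,
        -8.15696239e-02],
       [-1.00640641e-03, -3.18294455e-01,  9.47991364e-01,
        -1.43119656e-01],
       [ 0.00000000e+00,  0.00000000e+00,  0.00000000e+00,
         1.00000000e+00]])}
0.0187
```

View pics/a_side.png

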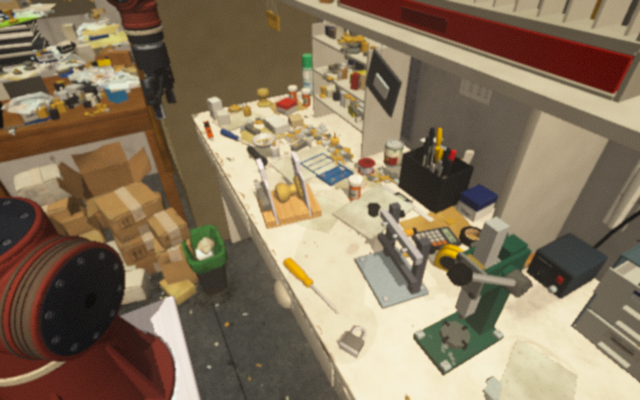

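View pics/a_top.png

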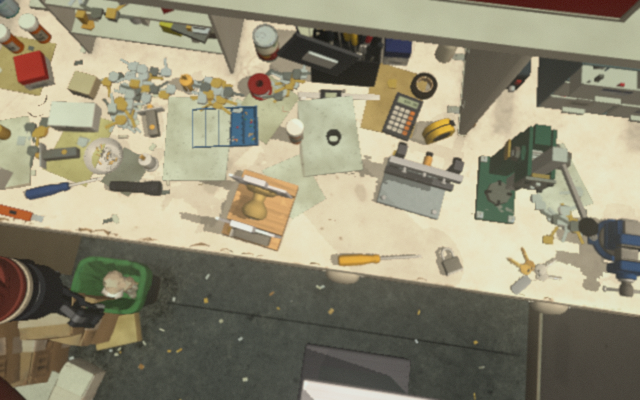

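View pics/a_wrist.png

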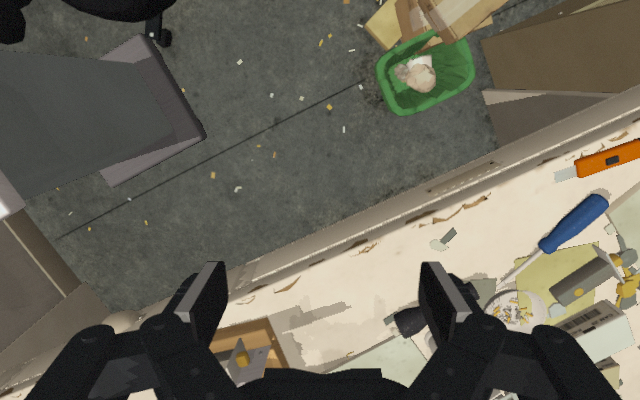

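The knob plate stands in the rear groove (top image about (265,183), knob at (258,205)). The latch plate is in front of it at about (250,232), and the stand is at about (415,180). Next I'll measure them.

```bash
cat > h.py <<'E'
import numpy as np,cv2
from station import status,cams,bot,look_for,regions_of
from scipy.spatial.transform import Rotation as R
def T_cam(n,st=None):
    i=cams.camera_info(n)
    if n!="wrist": return i,i["pose"]
    T=np.eye(4);T[:3,:3]=R.from_rotvec(st["ee_rot"]).as_matrix();T[:3,3]=st["tool_pos"]
    return i,T@i["tool_from_camera"]
def proj(i,T,P):
    P=np.atleast_2d(P);Ti=np.linalg.inv(T);c=P@Ti[:3,:3].T+Ti[:3,3]
    u=c[:,:2]/c[:,2:];r2=(u**2).sum(1,keepdims=True);u=u*(1+i["k1"]*r2)
    return u*[i["fx"],i["fy"]]+[i["cx"],i["cy"]]
def ray(i,T,px):
    d=(np.array(px,float)-[i["cx"],i["cy"]])/[i["fx"],i["fy"]];u=d.copy()
    for _ in range(20):u=d/(1+i["k1"]*(u@u))
    v=T[:3,:3]@np.r_[u,1];return T[:3,3],v/np.linalg.norm(v)
def atz(i,T,px,z):
    o,v=ray(i,T,px);return o+v*(z-o[2])/v[2]
E
python3 - <<'E'
from h import *
for n,(cx,cy) in (("side",(290,185)),("side",(400,240)),("top",(262,208)),("top",(420,180))):
    f=cv2.imread(f"pics/a_{n}.png");c=f[cy-60:cy+60,cx-80:cx+80]
    cv2.imwrite(f"pics/c_{n}_{cx}.png",cv2.resize(c,None,fx=5,fy=5,interpolation=cv2.INTER_CUBIC))
i,T=T_cam("top")
for p in((262,208),):print(atz(i,T,p,.02))
print(atz(i,T,(410,190),.012))
for t in("knob_plate","knob_plate_grip","latch_plate_grip","stand","rack"):
  for n in("top","side"):
    print(n,t,[(np.round(d["box"]),round(d["conf"],2)) for d in look_for(n,t)])
E
```

```text
[0.48711492 0.30157288 0.02      ]
[ 0.57569369 -0.01518538  0.012     ]
top knob_plate [(array([260., 197.,  67.,  49.]), 0.77)]
side knob_plate [(array([295., 182.,  30.,  52.]), 0.93)]
top knob_plate_grip [(array([261., 198.,  58.,  42.]), 0.84)]
side knob_plate_grip [(array([294., 185.,  37.,  58.]), 0.74)]
top latch_plate_grip [(array([249., 232.,  66.,  28.]), 0.68)]
side latch_plate_grip [(array([267., 193.,  27.,  66.]), 0.9)]
top stand [(array([421., 180.,  89.,  78.]), 0.61)]
side stand [(array([394., 258.,  78., 105.]), 0.81)]
top rack [(array([261., 210.,  80.,  85.]), 0.6)]
side rack [(array([290., 206.,  64.,  42.]), 0.73), (array([408., 234.,  20.,  10.]), 0.57)]
```

View pics/c_side_290.png

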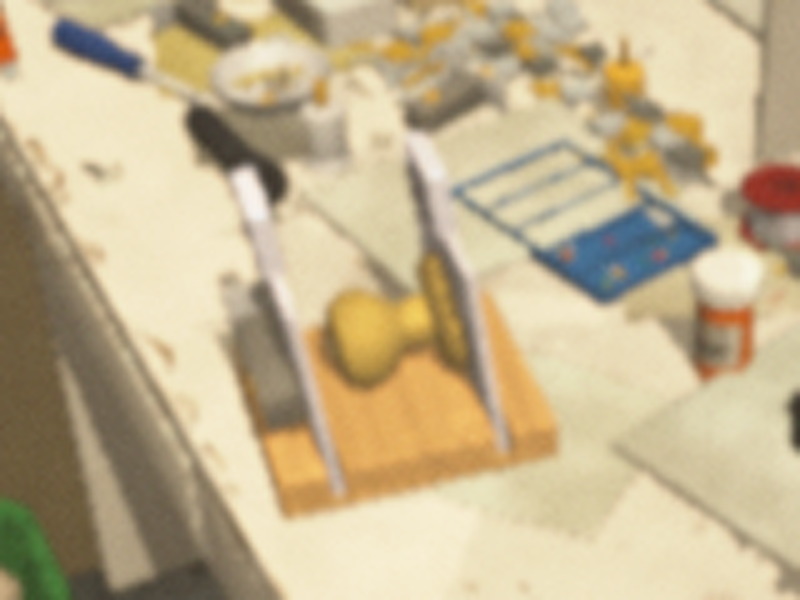

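View pics/c_side_400.png

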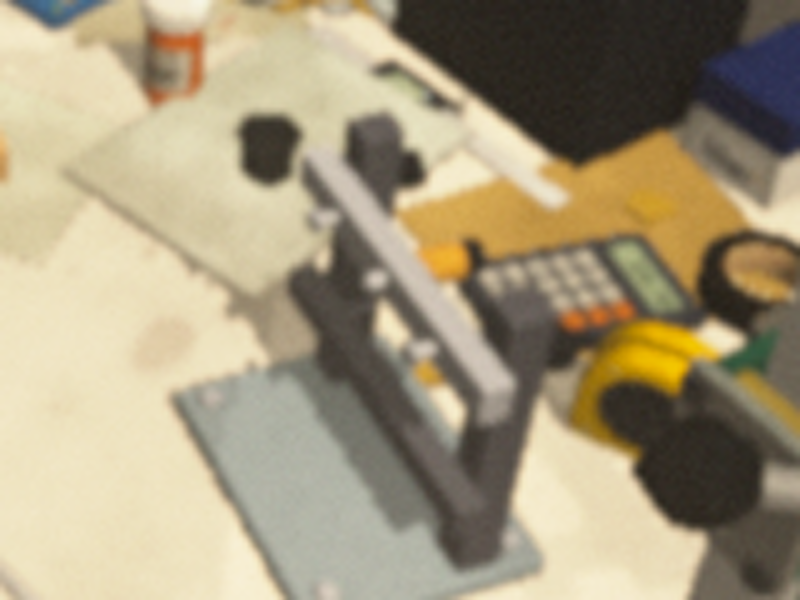

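View pics/c_top_262.png

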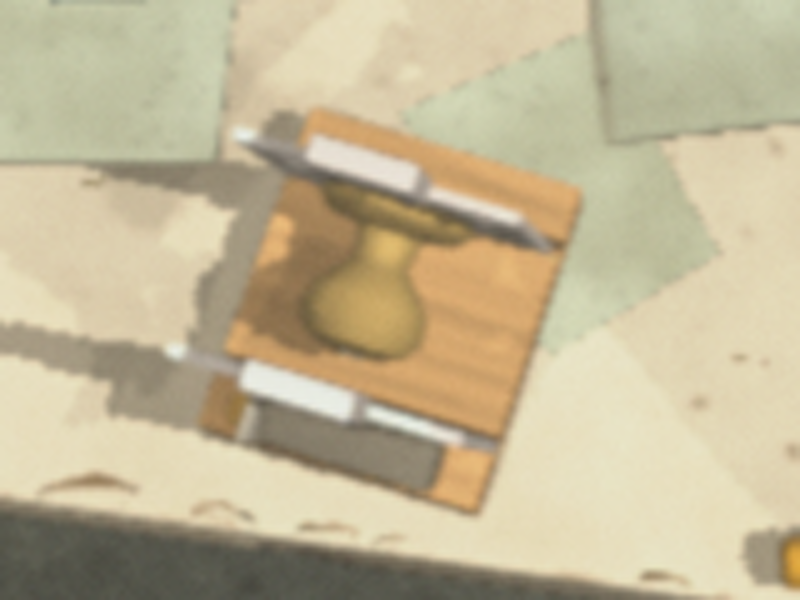

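View pics/c_top_420.png

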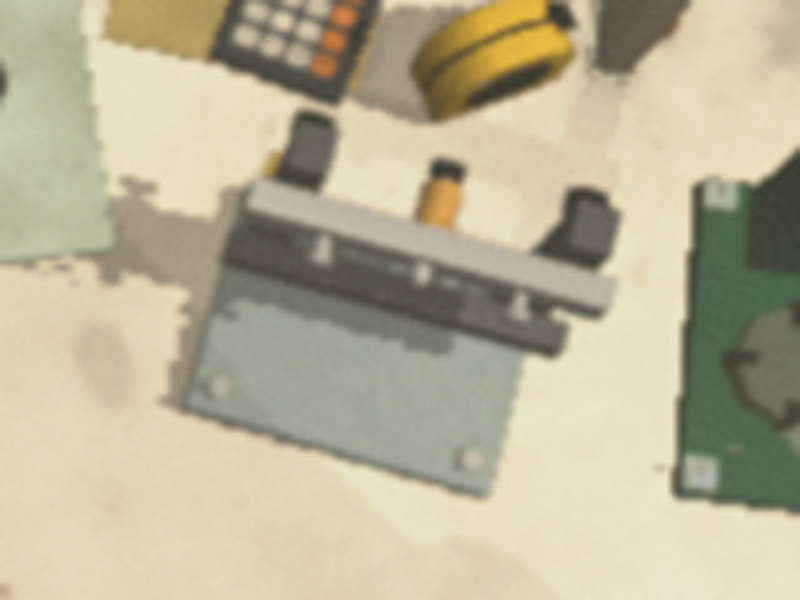

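```bash
cat > fit1.py <<'E'
from h import *
from scipy.optimize import least_squares
def px(c,n): 
    return np.array([c[0]-80,c[1]-60])+(np.array(n)+.5)/5-.5
cam={n:T_cam(n) for n in("top","side")}
TS,SS,TR,SR=(420,180),(400,240),(262,208),(290,185)
st=[("top",TS,(185,405),(-55,70,12),0),("top",TS,(487,495),(-55,-70,12),0),
("top",TS,(246,210),(0,74,145),1),("top",TS,(605,315),(0,-74,145),1),
("top",TS,(322,250),(-11,40,137),1),("top",TS,(423,272),(-7,0,137),1),("top",TS,(520,308),(-11,-40,137),1),
("side",SS,(175,398),(-55,70,12),0),("side",SS,(540,565),(55,-70,12),0),
("side",SS,(306,152),(0,74,145),1),("side",SS,(482,395),(0,-74,145),1),
("side",SS,(320,218),(-12,40,135),1),("side",SS,(374,280),(-8,0,135),1),("side",SS,(420,350),(-12,-40,135),1)]
rk=[("top",TR,(315,108),(75,63,26),0),("top",TR,(580,190),(75,-63,26),0),
("top",TR,(366,163),(45,0,162),0),("top",TR,(300,391),(-45,0,162),0),
("side",SR,(285,490),(-75,-63,26),0),("side",SR,(555,432),(75,-63,26),0)]
def go(L,x0):
    def f(p):
        r=[]
        for n,c,q,P,b in L:
            P=np.array(P)/1e3;
            if b:P[2]+=p[3]
            a=R.from_euler("z",p[2]).apply(P)+[p[0],p[1],0]
            r.append(proj(*cam[n],a)[0]-px(c,q))
        return np.array(r).ravel()
    s=least_squares(f,x0,loss="soft_l1");print(np.round(s.x,4));print(np.round(f(s.x).reshape(-1,2),1).tolist());return s.x
if __name__=="__main__":
    go(st,[.6,0,-.1,0]);go(rk,[.48,.3,-.1,0])
E
python3 fit1.py
```

```text
[ 0.585  -0.0218 -0.1624 -0.0065]
[[-0.4, -0.4], [0.9, 0.4], [0.5, -1.7], [2.0, -0.8], [-0.2, 1.5], [-0.3, 1.1], [-0.5, 1.7], [0.6, -2.0], [2.8, -1.0], [0.4, -1.2], [1.2, -1.0], [-0.8, 0.4], [-0.8, 0.3], [-2.0, 0.6]]
[ 0.4791  0.3051 -0.1503  0.    ]
[[-1.5, 1.6], [-0.1, 1.2], [3.1, -5.2], [1.0, -6.3], [-2.7, -0.1], [-0.5, -1.6]]
```

>>> {"op": "move_arm", "data": {
  "increments": [
    [0,0,40,0,0,-0.12,70],
    [20,-10,70,0,0,-0.25,70],
    [50,-35,70,0,0,-0.38,70],
    [85,-65,70,0,0,-0.51,70],
    [120,-100,70,0,0,-0.64,70],
    [155,-135,70,0,0,-0.77,70],
    [190,-170,70,0,0,-0.9,70],
    [220,-200,70,0,0,-1.03,70],
    [245,-225,70,0,0,-1.16,70],
    [255,-235,70,0,0,-1.27,70],
    [255,-235,70,0,0,-1.27,70],
    [255,-235,70,0,0,-1.27,70]
  ]
}}

```text
time_s: 1.85
tool_pos: [0.5195, 0.3036, 0.3013]
ee_rot: [-3.132, 0.241, 0.0]
contact_force: [0.4, -0.1, -0.4]
gripper_width: 0.0599
```

```bash
cat > snap.py <<'E'
from h import *
import sys,pickle
tag=sys.argv[1];s=status.read_state();f=cams.grab_frame("wrist")
cv2.imwrite(f"pics/{tag}.png",f);pickle.dump(s,open(f"pics/{tag}.pkl","wb"))
print(s["time_s"],np.round(s["tool_pos"],4),np.round(s["ee_rot"],4),np.round(s["contact_force"],1),np.round(s["gripper_width"],4))
E
python3 snap.py w1
```

```text
1.85 [0.5195 0.3036 0.3013] [-3.1322e+00  2.4150e-01  3.0000e-04] [ 0.4 -0.1 -0.4] 0.0599
```

View pics/w1.png

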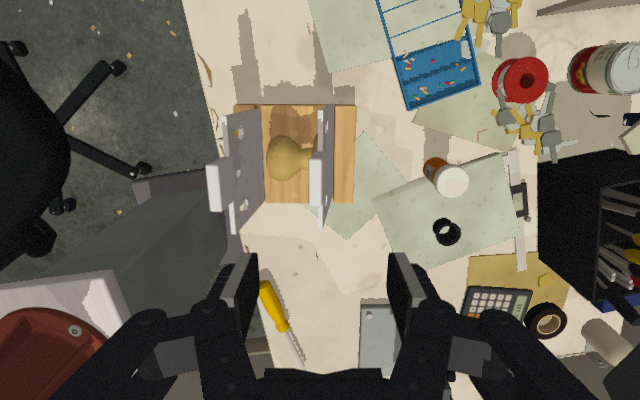

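```bash
python3 - <<'E'
import cv2
f=cv2.imread("pics/w1.png");c=f[90:245,200:370]
cv2.imwrite("pics/w1c.png",cv2.resize(c,None,fx=3.8,fy=3.8,interpolation=cv2.INTER_CUBIC))
E
```

```text
(no output)
```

View pics/w1c.png

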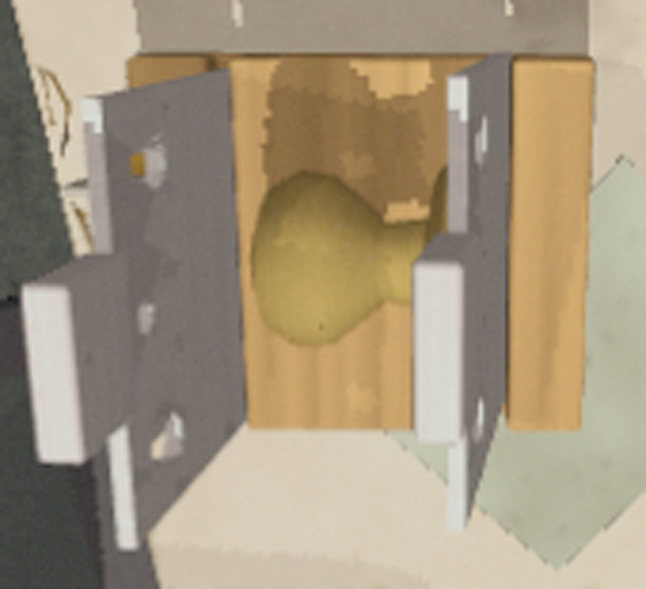

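```bash
cat > fit2.py <<'E'
from h import *
import pickle
from scipy.optimize import least_squares
s=pickle.load(open("pics/w1.pkl","rb"));i,T=T_cam("wrist",s)
px=lambda q:np.array([200,90])+(np.array(q)+.5)/3.8-.5
def fit(L,x0,z0):
    def f(p):
        P=np.array([l[1] for l in L])/1e3
        a=(R.from_euler("z",p[2])*R.from_euler("y",p[3])).apply(P)+[p[0],p[1],z0]
        return (proj(i,T,a)-np.array([px(l[0]) for l in L])).ravel()
    r=least_squares(f,x0);print(np.round(r.x,4));print(np.round(r.fun.reshape(-1,2),1).tolist());return r.x
def plate(L,n):
    p=fit(L,[.5,.3,-.1,0],.008)
    for z in(138,154):print(n,z,np.round((R.from_euler("z",p[2])*R.from_euler("y",p[3])).apply([0,0,z/1e3])+[p[0],p[1],.008],4))
plate([((415,262),(-6,22,154)),((462,265),(6,22,154)),((462,440),(6,-22,154)),((415,437),(-6,-22,154)),
((448,75),(-2.5,60,118)),((467,73),(2.5,60,118)),((447,530),(-2.5,-60,118)),((465,530),(2.5,-60,118))],"knob")
plate([((25,287),(-6,22,154)),((70,290),(6,22,154)),((83,460),(6,-22,154)),((38,458),(-6,-22,154)),
((84,97),(-2.5,60,118)),((103,97),(2.5,60,118)),((117,548),(-2.5,-60,118)),((136,548),(2.5,-60,118))],"latch")
print("rack");fit([((130,58),(-75,63,26)),((593,60),(75,63,26)),((583,430),(75,-63,26))],[.48,.3,-.1,0],0)
E
python3 fit2.py
```

```text
[ 0.5306  0.3025 -0.1605 -0.113 ]
[[-0.9, -1.0], [0.7, -1.4], [0.4, 1.1], [-0.5, 1.3], [-0.1, -0.1], [0.3, 0.5], [0.0, -0.3], [0.1, -0.0]]
knob 138 [0.5152 0.305  0.1451]
knob 154 [0.5134 0.3053 0.161 ]
[ 0.4404  0.311  -0.172  -0.1068]
[[-1.1, -1.3], [0.3, -1.6], [0.7, 1.4], [-0.1, 1.2], [0.1, 0.4], [0.3, 0.5], [0.1, -0.4], [-0.3, -0.1]]
latch 138 [0.4259 0.3135 0.1452]
latch 154 [0.4242 0.3138 0.1611]
rack
[ 0.4842  0.305  -0.1671  0.0972]
[[-1.3, 0.1], [1.4, 0.2], [-0.1, -0.2]]
```

>>> {"op": "move_arm", "data": {
  "increments": [
    [-21,4,-3,-0.018,-0.111,-0.008,70],
    [-21,4,-3,-0.018,-0.111,-0.008,70],
    [-18,3.5,-30,-0.018,-0.111,-0.008,70],
    [-15,3,-60,-0.018,-0.111,-0.008,70],
    [-11.5,2.5,-90,-0.018,-0.111,-0.008,70],
    [-8,2,-120,-0.018,-0.111,-0.008,70],
    [-5.5,1.5,-145,-0.018,-0.111,-0.008,70],
    [-4,1.2,-160,-0.018,-0.111,-0.008,70],
    [-2.4,1.1,-173,-0.018,-0.111,-0.008,70],
    [-2.4,1.1,-173,-0.018,-0.111,-0.008,70],
    [-2.4,1.1,-173,-0.018,-0.111,-0.008,70]
  ]
}}

```text
time_s: 3.0
tool_pos: [0.5176, 0.305, 0.1294]
ee_rot: [3.117, -0.255, 0.177]
contact_force: [0.7, -0.2, 0.1]
gripper_width: 0.06
```

```bash
python3 snap.py w2; python3 - <<'E'
from h import *
f=cams.grab_frame("top");cv2.imwrite("pics/t2.png",cv2.resize(f[130:260,180:360],None,fx=4,fy=4))
E
```

```text
3.0 [0.5176 0.305  0.1294] [ 3.1173 -0.2553  0.1772] [ 0.7 -0.2  0.1] 0.06
```

View pics/w2.png

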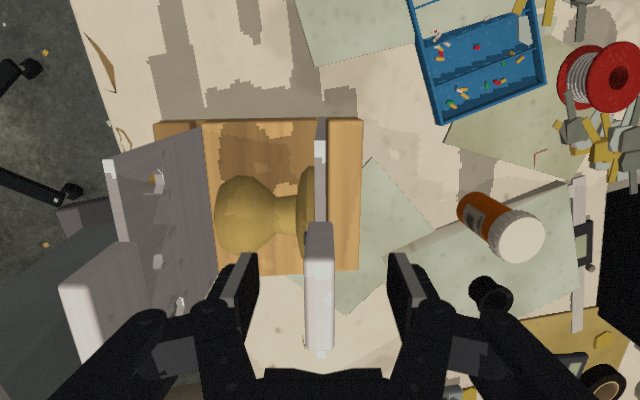

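View pics/t2.png

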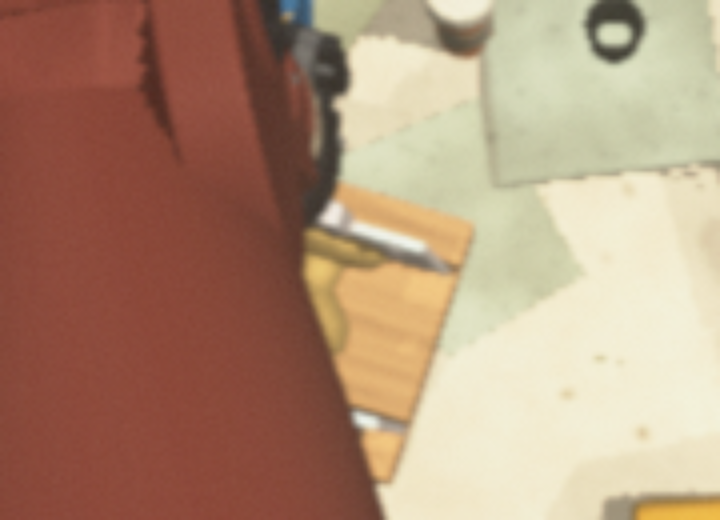

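The bar is centred between the fingers (bar at column 320, fingers at about 245 and 400), so I'll close the gripper.

>>> {"op": "move_arm", "data": {
  "increments": [
    [0,0,0,0,0,0,35],
    [0,0,0,0,0,0,20],
    [0,0,0,0,0,0,5],
    [0,0,0,0,0,0,0],
    [0,0,0,0,0,0,0],
    [0,0,0,0,0,0,0],
    [0,0,0,0,0,0,0]
  ],
  "grip_force": 80
}}

```text
time_s: 3.8
tool_pos: [0.5174, 0.3047, 0.1287]
ee_rot: [3.117, -0.256, 0.176]
contact_force: [-1.1, 0.4, 5.0]
gripper_width: 0.0107
```

```bash
python3 snap.py w3
```

```text
3.8 [0.5174 0.3047 0.1287] [ 3.117  -0.256   0.1763] [-1.1  0.4  5. ] 0.0107
```

View pics/w3.png

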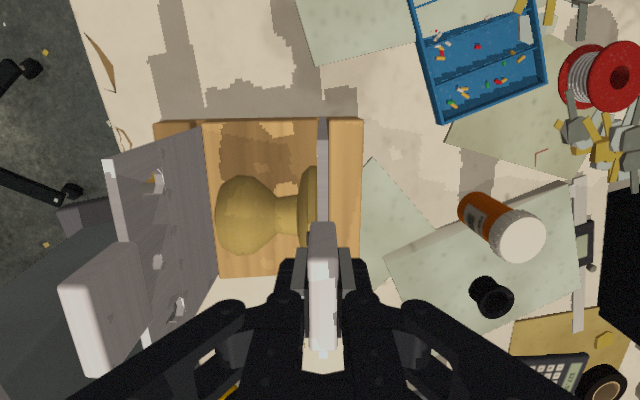

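>>> {"op": "move_arm", "data": {
  "increments": [
    [-0.6,0,5,0,0,0,0],
    [-1.7,0.3,15,0,0,0,0],
    [-2.8,0.5,25,0,0,0,0],
    [-4.5,0.7,40,0,0,0,0],
    [-4.5,0.7,70,0,0,0,0],
    [-4.5,0.7,110,0.018,0.111,0,0],
    [-4.5,0.7,140,0.018,0.111,0,0],
    [-4.5,0.7,140,0.018,0.111,0,0],
    [-4.5,0.7,140,0.018,0.111,0,0]
  ]
}}

```text
time_s: 4.75
tool_pos: [0.5132, 0.3055, 0.2694]
ee_rot: [-3.131, 0.257, -0.003]
contact_force: [-0.0, -0.0, -6.0]
gripper_width: 0.011
```

```bash
python3 snap.py w4; python3 - <<'E'
from h import *
f=cams.grab_frame("side");cv2.imwrite("pics/s4.png",f)
E
```

```text
4.75 [0.5132 0.3055 0.2694] [-3.1308e+00  2.5730e-01 -2.8000e-03] [-0. -0. -6.] 0.011
```

View pics/w4.png

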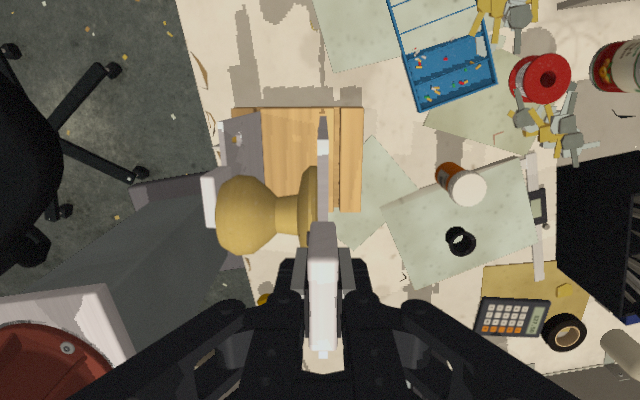

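View pics/s4.png

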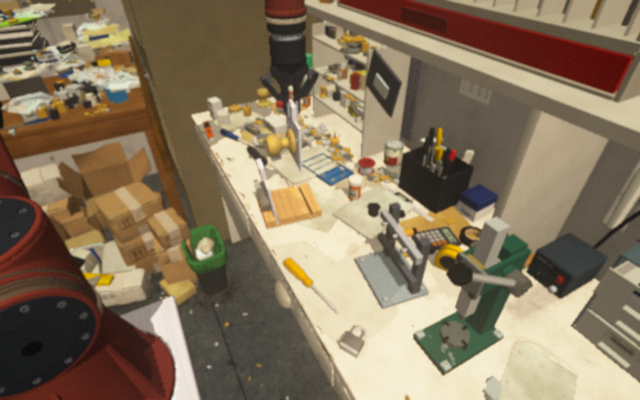

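The plate is out of the rack and the latch plate is still standing. Now I'll measure how the plate sits in the hand.

```bash
python3 - <<'E'
import cv2
f=cv2.imread("pics/w4.png");c=f[100:380,250:390]
cv2.imwrite("pics/w4c.png",cv2.resize(c,None,fx=4,fy=4,interpolation=cv2.INTER_CUBIC)[:600]);cv2.imwrite("pics/w4d.png",cv2.resize(c,None,fx=4,fy=4,interpolation=cv2.INTER_CUBIC)[520:])
E
```

```text
(no output)
```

View pics/w4c.png

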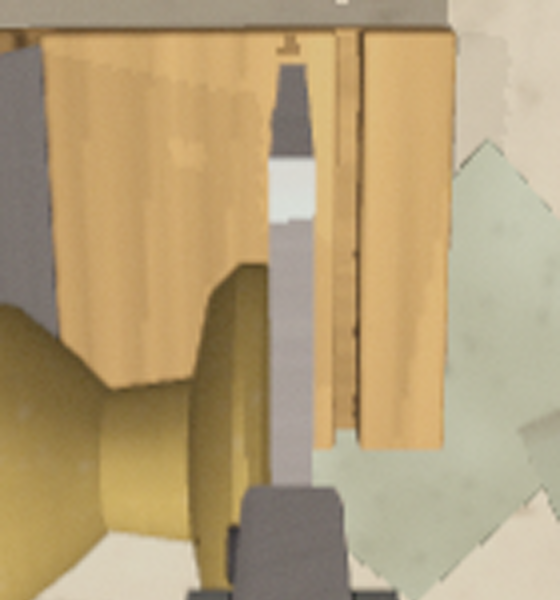

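View pics/w4d.png

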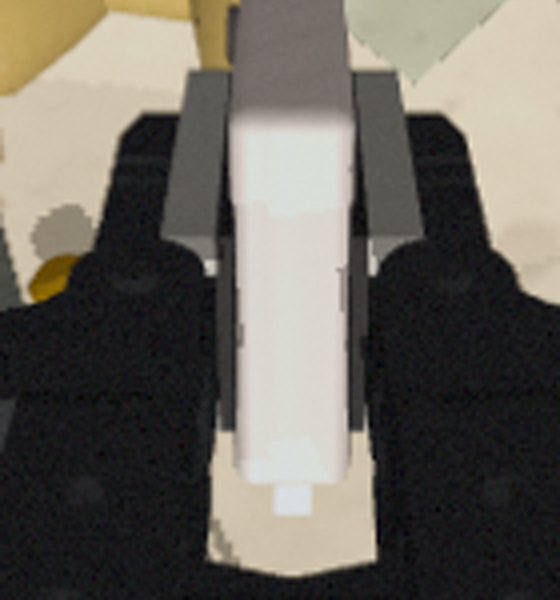

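```bash
cat > fit3.py <<'E'
from h import *
from scipy.optimize import least_squares
i=cams.camera_info("wrist");T=i["tool_from_camera"]
L=[((270,157),(-2.5,60,118)),((314,157),(2.5,60,118)),((281,65),(-2.5,60,0)),((305,65),(2.5,60,0)),
((232,642),(-6,22,154)),((352,642),(6,22,154)),((243,488),(-6,22,116)),((342,488),(6,22,116)),
((237,1002),(-6,-22,154)),((347,1002),(6,-22,154)),((275,1035),(-2.5,-60,118)),((312,1035),(2.5,-60,118))]
Q=np.array([[250+(a+.5)/4-.5,100+(b+.5)/4-.5] for (a,b),_ in L]);P=np.array([l[1] for l in L])/1e3
B=R.from_matrix(np.diag([1,-1,-1.]))
f=lambda p:(proj(i,T,(R.from_rotvec(p[3:])*B).apply(P-[0,0,.138])+p[:3])-Q).ravel()
r=least_squares(f,[0,0,-.02,0,0,0],loss="soft_l1");print("grip in tool (mm)",np.round(r.x[:3]*1e3,2),"rot",np.round(r.x[3:],4));print(np.round(f(r.x).reshape(-1,2),1).tolist())
E
python3 fit3.py
```

```text
grip in tool (mm) [  0.33   1.24 -16.3 ] rot [ 0.0042  0.0032 -0.0009]
[[-0.3, 1.9], [0.2, 1.9], [-0.2, 0.1], [0.3, 0.1], [-1.3, -0.7], [1.2, -0.7], [-0.2, -1.7], [0.2, -1.7], [-0.6, 2.7], [0.8, 2.7], [0.1, -0.6], [-0.2, -0.6]]
```

>>> {"op": "move_arm", "data": {
  "increments": [
    [0,0,20,0,0,0,0],
    [0,-15,40,0,0,0,0],
    [0,-50,50,0,0,0,0],
    [-5,-90,50,0,0,0,0],
    [-10,-130,50,0,0,0,0],
    [-15,-175,50,0,0,0,0],
    [-20,-220,50,0,0,0,0],
    [-25,-265,50,0,0,0,0],
    [-28,-310,50,0,0,0,0],
    [-28,-350,50,0,0,0,0],
    [-28,-370,50,0,0,0,0],
    [-28,-370,50,0,0,0,0],
    [-28,-370,50,0,0,0,0]
  ]
}}

```text
time_s: 6.15
tool_pos: [0.4842, -0.0644, 0.3173]
ee_rot: [-3.131, 0.259, 0.002]
contact_force: [0.8, 0.3, -3.8]
gripper_width: 0.011
```

```bash
python3 snap.py w5
```

```text
6.15 [ 0.4842 -0.0644  0.3173] [-3.1306e+00  2.5860e-01  2.3000e-03] [ 0.8  0.3 -3.8] 0.011
```

View pics/w5.png

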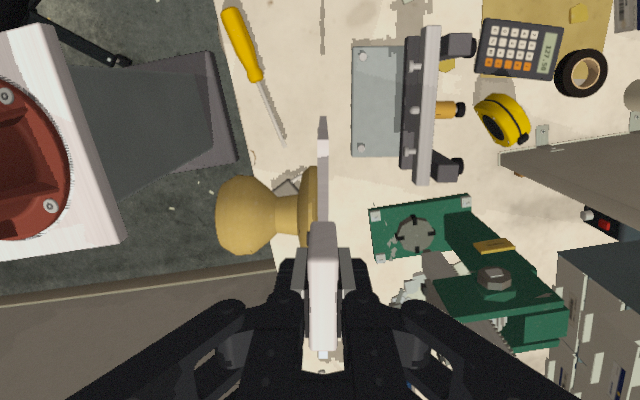

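Excellent view of the stand at about (352–440, 25–185). I'll zoom in and fit it.

```bash
python3 - <<'E'
import cv2
f=cv2.imread("pics/w5.png");c=f[15:195,340:480]
cv2.imwrite("pics/w5c.png",cv2.resize(c,None,fx=4,fy=4,interpolation=cv2.INTER_CUBIC)[:400]);cv2.imwrite("pics/w5d.png",cv2.resize(c,None,fx=4,fy=4,interpolation=cv2.INTER_CUBIC)[320:])
E
```

```text
(no output)
```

View pics/w5c.png

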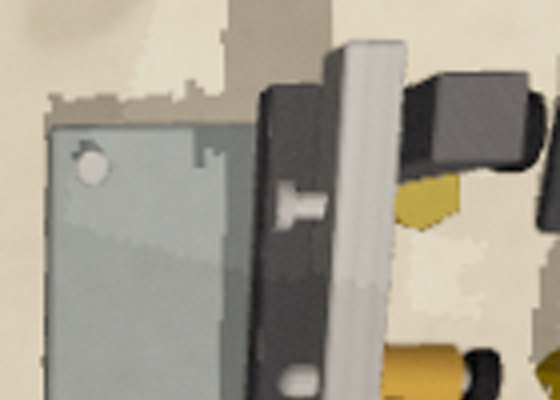

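View pics/w5d.png

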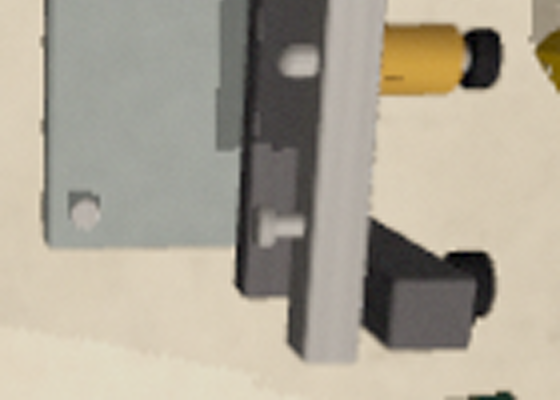

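```bash
cat > fit4.py <<'E'
from h import *
import pickle,fit1
from scipy.optimize import least_squares
s=pickle.load(open("pics/w5.pkl","rb"));i,T=T_cam("wrist",s)
L=[((52,127),(-55,70,12),0),((47,565),(-55,-70,12),0),((345,42),(0,74,145),1),((305,681),(0,-74,145),1),
((325,60),(0,74,125),1),((289,660),(0,-74,125),1),((286,206),(-10,40,135),1),((267,547),(-10,-40,135),1),((280,381),(-8.3,0,135),1),
((437,118),(14,56,157),0),((528,118),(34,56,157),0),((390,632),(14,-56,157),0),((474,632),(34,-56,157),0)]
Q=np.array([[340+(a+.5)/4-.5,15+(b+.5)/4-.5] for (a,b),_,_ in L])
P=np.array([l[1] for l in L])/1e3;b=np.array([l[2] for l in L])
def f(p):
    A=P+b[:,None]*[0,0,p[3]]
    return (proj(i,T,R.from_euler("z",p[2]).apply(A)+[p[0],p[1],p[4] if len(p)>4 else 0])-Q).ravel()
for n in(4,5):
    r=least_squares(f,[.58,-.02,-.16,0,0][:n],loss="soft_l1");print(np.round(r.x,4));print(np.round(f(r.x).reshape(-1,2),1).tolist())
    p=r.x;print("stud mid",R.from_euler("z",p[2]).apply([0,0,.135+p[3]])+[p[0],p[1],0])
E
python3 fit4.py
```

```text
[ 0.5856 -0.0209 -0.1486 -0.0089]
[[-0.3, -0.6], [0.0, 1.6], [0.6, -0.4], [-0.0, 1.0], [-0.6, -1.3], [-1.0, 0.9], [-0.8, -0.0], [-0.7, -0.7], [0.1, -0.1], [0.0, -0.2], [0.8, -0.2], [0.8, 0.9], [1.0, 0.6]]
stud mid [ 0.58561159 -0.02091378  0.12609684]
[ 0.5865 -0.0211 -0.1499 -0.0074 -0.0038]
[[0.2, -0.3], [0.4, 1.0], [0.9, 0.1], [0.1, 0.3], [-0.3, -0.8], [-0.8, 0.3], [-0.4, 0.2], [-0.5, -1.1], [0.4, -0.2], [-0.5, 0.3], [0.0, 0.4], [0.3, -0.1], [0.2, -0.3]]
stud mid [ 0.58647094 -0.02108983  0.12758893]
```

>>> {"op": "move_arm", "data": {
  "increments": [
    [25,10,0,0,0,0.005,0],
    [55,22,0,0,0,0.011,0],
    [85,35,0,0,0,0.011,0],
    [100,41,-10,0,0,0.011,0],
    [106.5,44,-25,0,0,0.011,0],
    [106.5,44,-40,0,0,0.011,0],
    [106.5,44,-48,0,0,0.011,0],
    [106.5,44,-50,0,0,0.011,0],
    [106.5,44,-50,0,0,0.011,0],
    [106.5,44,-50,0,0,0.011,0]
  ]
}}

```text
time_s: 7.2
tool_pos: [0.5913, -0.0208, 0.2692]
ee_rot: [3.132, -0.24, 0.002]
contact_force: [0.4, 0.6, -3.9]
gripper_width: 0.0107
```

```bash
python3 snap.py w6; python3 - <<'E'
from h import *
f=cams.grab_frame("side");cv2.imwrite("pics/s6.png",cv2.resize(f[140:320,300:500],None,fx=3.3,fy=3.3,interpolation=cv2.INTER_CUBIC))
E
```

```text
7.2 [ 0.5913 -0.0208  0.2692] [ 3.1317e+00 -2.4030e-01  2.0000e-03] [ 0.4  0.6 -3.9] 0.0107
```

View pics/w6.png

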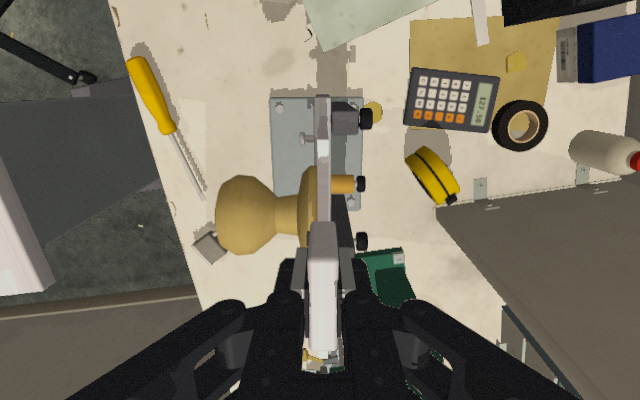

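View pics/s6.png

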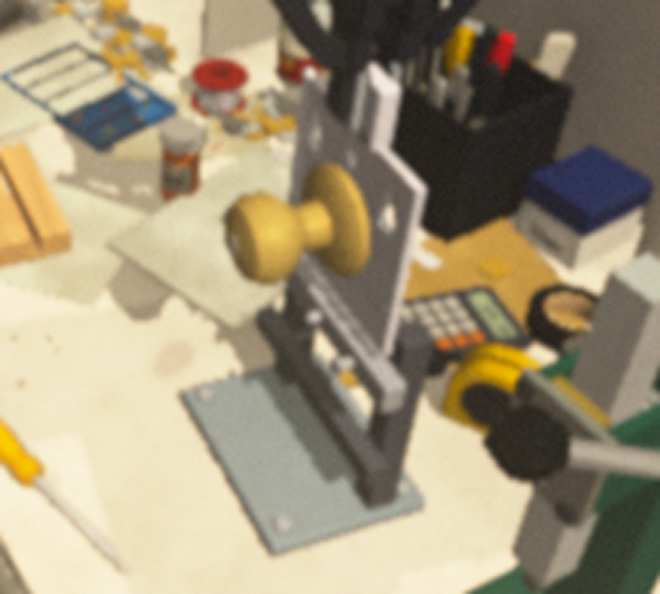

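>>> {"op": "move_arm", "data": {
  "increments": [
    [0,0,-2,0,0,0,0],
    [0,0,-4,0,0,0,0],
    [0,0,-5,0,0,0,0],
    [0,0,-6,0,0,0,0],
    [0,0,-6,0,0,0,0],
    [0,0,-6,0,0,0,0]
  ]
}}

```text
time_s: 7.9
tool_pos: [0.5912, -0.0207, 0.2623]
ee_rot: [3.132, -0.24, -0.0]
contact_force: [-0.5, 0.4, -3.8]
gripper_width: 0.0109
```

>>> {"op": "move_arm", "data": {
  "increments": [
    [0,0,-0.5,0,0,0,0],
    [0,0,-1,0,0,0,0],
    [0,0,-1,0,0,0,0],
    [0,0,-1,0,0,0,0]
  ]
}}

```text
time_s: 8.3
tool_pos: [0.5913, -0.0207, 0.2613]
ee_rot: [3.132, -0.24, 0.0]
contact_force: [-0.1, 0.5, -4.8]
gripper_width: 0.011
```

>>> {"op": "move_arm", "data": {
  "increments": [
    [0,0,-0.5,0,0,0,0],
    [0,0,-1,0,0,0,0],
    [0,0,-1,0,0,0,0],
    [0,0,-1,0,0,0,0]
  ]
}}

```text
time_s: 8.7
tool_pos: [0.5912, -0.0207, 0.2603]
ee_rot: [3.132, -0.24, 0.0]
contact_force: [-0.8, -0.8, -4.6]
gripper_width: 0.0109
```

>>> {"op": "move_arm", "data": {
  "increments": [
    [0,0,-0.5,0,0,0,0],
    [0,0,-1,0,0,0,0],
    [0,0,-1,0,0,0,0]
  ]
}}

```text
time_s: 9.0
tool_pos: [0.5912, -0.0207, 0.2592]
ee_rot: [3.132, -0.24, -0.0]
contact_force: [0.3, 0.0, -5.2]
gripper_width: 0.0111
```

>>> {"op": "move_arm", "data": {
  "increments": [
    [0,0,-0.5,0,0,0,0],
    [0,0,-1,0,0,0,0],
    [0,0,-1,0,0,0,0]
  ]
}}

```text
time_s: 9.3
tool_pos: [0.5912, -0.0207, 0.2583]
ee_rot: [3.132, -0.24, 0.0]
contact_force: [0.3, -1.5, -3.9]
gripper_width: 0.0105
```

>>> {"op": "move_arm", "data": {
  "increments": [
    [0,0,-0.4,0,0,0,0],
    [0,0,-0.7,0,0,0,0],
    [0,0,-0.7,0,0,0,0]
  ]
}}

```text
time_s: 9.6
tool_pos: [0.5914, -0.0207, 0.2583]
ee_rot: [3.132, -0.24, 0.002]
contact_force: [-1.2, -0.1, 1.4]
gripper_width: 0.0107
```

>>> {"op": "move_arm", "data": {
  "increments": [
    [0,0,4,0,0,0,0],
    [0,0,8,0,0,0,0],
    [-10,1.5,10,0,0,0,0],
    [-25,3.9,10,0,0,0,0],
    [-29.6,4.6,0,0,0,0,0],
    [-29.6,4.6,-30,0,0,0,0],
    [-29.6,4.6,-60,0,0,0,0],
    [-29.6,4.6,-80,0,0,0,0],
    [-29.6,4.6,-91,0,0,0,0],
    [-29.6,4.6,-93.3,0,0,0,0],
    [-29.6,4.6,-93.3,0,0,0,0],
    [-29.6,4.6,-93.3,0,0,0,0],
    [-29.6,4.6,-93.3,0,0,0,0]
  ]
}}

```text
time_s: 10.9
tool_pos: [0.5623, -0.0163, 0.1656]
ee_rot: [3.132, -0.24, 0.003]
contact_force: [0.1, 0.7, -4.1]
gripper_width: 0.0107
```

```bash
python3 snap.py w7; python3 - <<'E'
from h import *
f=cams.grab_frame("side");cv2.imwrite("pics/s7.png",cv2.resize(f[140:320,300:500],None,fx=3.3,fy=3.3,interpolation=cv2.INTER_CUBIC))
f=cams.grab_frame("top");cv2.imwrite("pics/t7.png",f)
E
```

```text
10.9 [ 0.5623 -0.0163  0.1656] [ 3.1316e+00 -2.4000e-01  3.0000e-03] [ 0.1  0.7 -4.1] 0.0107
```

View pics/w7.png

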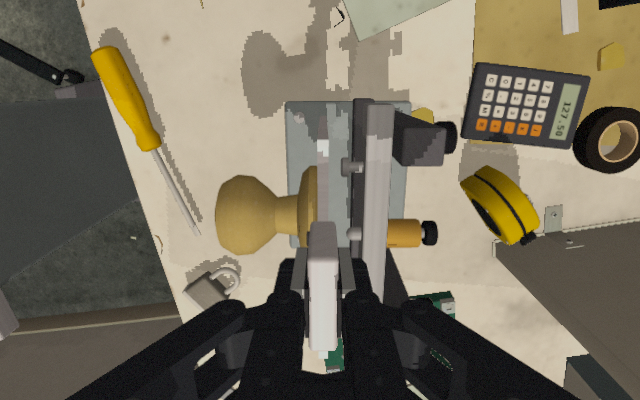

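View pics/s7.png

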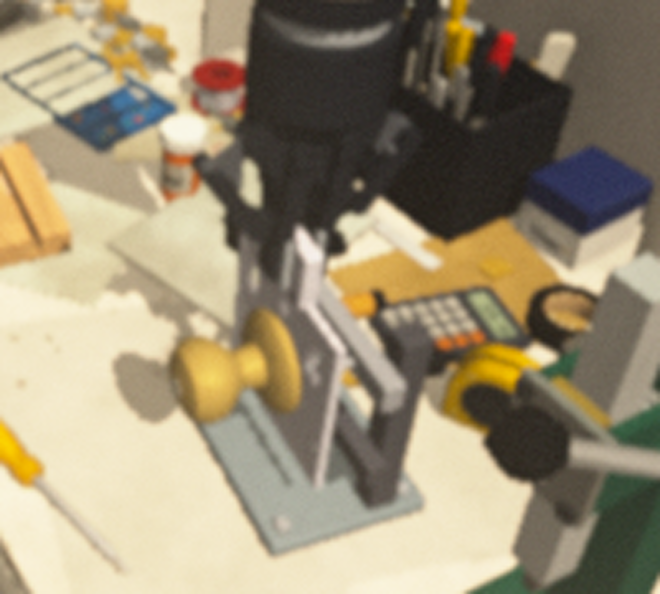

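```bash
python3 - <<'E'
import cv2
f=cv2.imread("pics/w7.png");c=f[90:250,300:460]
cv2.imwrite("pics/w7c.png",cv2.resize(c,None,fx=3.7,fy=3.7,interpolation=cv2.INTER_CUBIC))
E
```

```text
(no output)
```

View pics/w7c.png

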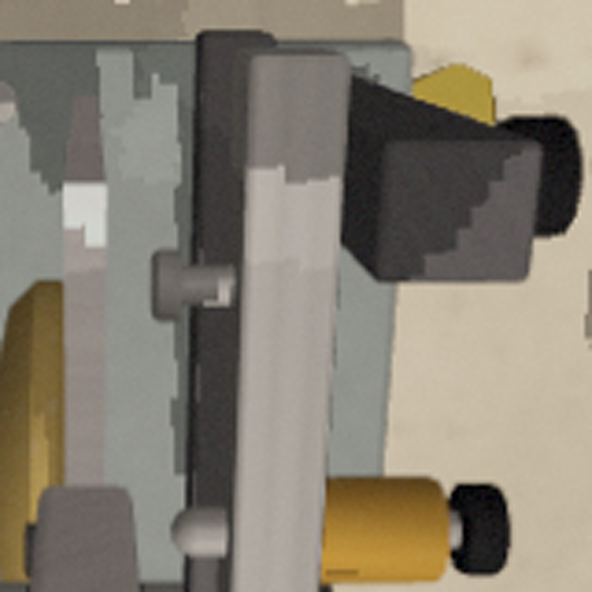

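```bash
cat > fit5.py <<'E'
from h import *
import pickle
from scipy.optimize import least_squares
s=pickle.load(open("pics/w7.pkl","rb"));i,T=T_cam("wrist",s)
L=[((250,57),(0,74,145),1),((167,285),(-10,40,135),1),((172,531),(-8.5,0,135),1),((380,211),(14,56,157),0),((535,211),(34,56,157),0),((410,43),(55,70,12),0)]
Q=np.array([[300+(a+.5)/3.7-.5,90+(b+.5)/3.7-.5] for (a,b),_,_ in L])
P=np.array([l[1] for l in L])/1e3;b=np.array([l[2] for l in L])
def f(p):
    A=P+b[:,None]*[0,0,p[3] if len(p)>3 else -.0082]
    return (proj(i,T,R.from_euler("z",p[2]).apply(A)+[p[0],p[1],0])-Q).ravel()
for n in(3,4):
    r=least_squares(f,[.58,-.02,-.16,-.008][:n],loss="soft_l1");p=r.x;print(np.round(p,4));print(np.round(f(p).reshape(-1,2),1).tolist())
    Rm=R.from_rotvec(s["ee_rot"]).as_matrix()
    g=Rm@[.00033,.00124,-.0164]+s["tool_pos"]
    print("grip in stand",np.round(R.from_euler("z",-p[2]).apply(g-[p[0],p[1],0])*1e3,2),"tool yaw",np.arctan2(Rm[1,0],Rm[0,0]))
E
python3 fit5.py
```

```text
[ 0.5848 -0.0208 -0.1436]
[[-0.7, -0.7], [-0.4, 0.1], [0.1, -0.3], [-0.5, 0.7], [1.1, 0.4], [1.6, -0.6]]
grip in stand [-2.2590e+01  6.0000e-02  1.8203e+02] tool yaw -0.15299351277764475
[ 0.5847 -0.0207 -0.1459 -0.0072]
[[-0.4, -0.9], [-0.4, 0.2], [-0.0, 0.2], [-0.6, 0.5], [1.0, 0.3], [1.6, -0.6]]
grip in stand [-2.2430e+01 -1.4000e-01  1.8203e+02] tool yaw -0.15299351277764475
```

>>> {"op": "move_arm", "data": {
  "increments": [
    [0,0,-1.2,0,0,0.004,0],
    [1.5,-0.2,-1.2,0,0,0.004,0],
    [3,-0.4,-1.2,0,0,0.004,0],
    [4.5,-0.7,-1.2,0,0,0.004,0],
    [6,-0.9,-1.2,0,0,0.004,0],
    [6,-0.9,-1.2,0,0,0.004,0],
    [6,-0.9,-1.2,0,0,0.004,0],
    [6,-0.9,-1.2,0,0,0.004,0]
  ]
}}

```text
time_s: 11.85
tool_pos: [0.5676, -0.017, 0.1631]
ee_rot: [3.132, -0.234, -0.0]
contact_force: [1.2, 0.0, -5.3]
gripper_width: 0.0109
```

```bash
python3 snap.py w8;python3 - <<'E'
import cv2
f=cv2.imread("pics/w8.png");c=f[90:250,300:460]
cv2.imwrite("pics/w8c.png",cv2.resize(c,None,fx=3.7,fy=3.7,interpolation=cv2.INTER_CUBIC))
E
```

```text
11.85 [ 0.5676 -0.017   0.1631] [ 3.1324e+00 -2.3380e-01 -1.0000e-04] [ 1.2  0.  -5.3] 0.0109
```

View pics/w8c.png

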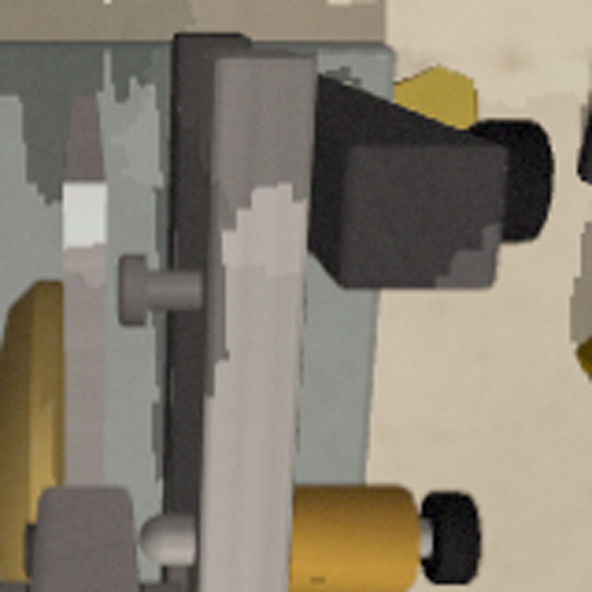

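>>> {"op": "move_arm", "data": {
  "increments": [
    [0,0,1.2,0,0,0,0],
    [1,-0.15,1.2,0,0,0,0],
    [1,-0.15,1.2,0,0,0,0],
    [1,-0.15,1.2,0,0,0,0]
  ]
}}

```text
time_s: 12.3
tool_pos: [0.5687, -0.0172, 0.1643]
ee_rot: [3.132, -0.234, 0.0]
contact_force: [-0.6, -0.4, -4.9]
gripper_width: 0.011
```

>>> {"op": "move_arm", "data": {
  "increments": [
    [0.5,-0.1,0,0,0,0,0],
    [1,-0.15,0,0,0,0,0],
    [1,-0.15,0,0,0,0,0]
  ]
}}

```text
time_s: 12.6
tool_pos: [0.5697, -0.0173, 0.1643]
ee_rot: [3.132, -0.234, 0.0]
contact_force: [1.2, -1.1, -4.9]
gripper_width: 0.0109
```

>>> {"op": "move_arm", "data": {
  "increments": [
    [0.5,-0.1,0,0,0,0,0],
    [1,-0.15,0,0,0,0,0],
    [1,-0.15,0,0,0,0,0]
  ]
}}

```text
time_s: 12.9
tool_pos: [0.5707, -0.0175, 0.1643]
ee_rot: [3.132, -0.234, 0.0]
contact_force: [1.1, -0.4, -4.1]
gripper_width: 0.0111
```

>>> {"op": "move_arm", "data": {
  "increments": [
    [0.5,-0.1,0,0,0,0,0],
    [1,-0.15,0,0,0,0,0],
    [1,-0.15,0,0,0,0,0]
  ]
}}

```text
time_s: 13.2
tool_pos: [0.5717, -0.0176, 0.1643]
ee_rot: [3.132, -0.234, 0.0]
contact_force: [0.2, -0.2, -4.2]
gripper_width: 0.0108
```

>>> {"op": "move_arm", "data": {
  "increments": [
    [0.5,-0.1,0,0,0,0,0],
    [1,-0.15,0,0,0,0,0],
    [1,-0.15,0,0,0,0,0]
  ]
}}

```text
time_s: 13.5
tool_pos: [0.5727, -0.0177, 0.1643]
ee_rot: [3.132, -0.234, 0.0]
contact_force: [0.6, -0.8, -5.2]
gripper_width: 0.0107
```

>>> {"op": "move_arm", "data": {
  "increments": [
    [0.5,-0.1,0,0,0,0,0],
    [1,-0.15,0,0,0,0,0],
    [1,-0.15,0,0,0,0,0]
  ]
}}

```text
time_s: 13.8
tool_pos: [0.5736, -0.0179, 0.1643]
ee_rot: [3.132, -0.234, -0.0]
contact_force: [0.2, 0.4, -4.3]
gripper_width: 0.0111
```

>>> {"op": "move_arm", "data": {
  "increments": [
    [0.5,-0.1,0,0,0,0,0],
    [1,-0.15,0,0,0,0,0],
    [1,-0.15,0,0,0,0,0]
  ]
}}

```text
time_s: 14.1
tool_pos: [0.5741, -0.018, 0.1642]
ee_rot: [3.132, -0.234, -0.002]
contact_force: [-4.2, 0.7, -3.3]
gripper_width: 0.0111
```

>>> {"op": "move_arm", "data": {
  "increments": [
    [0.3,0,0,0,0,0,0],
    [0.6,-0.1,0,0,0,0,0],
    [0.6,-0.1,0,0,0,0,0]
  ]
}}

```text
time_s: 14.4
tool_pos: [0.5748, -0.018, 0.1642]
ee_rot: [3.132, -0.234, -0.002]
contact_force: [-5.5, 0.6, -3.3]
gripper_width: 0.0109
```

>>> {"op": "move_arm", "data": {
  "increments": [
    [0.3,0,0,0,0,0,0],
    [0.6,-0.1,0,0,0,0,0],
    [0.6,-0.1,0,0,0,0,0]
  ]
}}

```text
time_s: 14.7
tool_pos: [0.5754, -0.0181, 0.1642]
ee_rot: [3.133, -0.234, -0.002]
contact_force: [-5.2, -0.1, -2.7]
gripper_width: 0.0108
```

The force has levelled off at about 5 N, so it is the spring pin, and both heads have entered the holes. I'll press on.

>>> {"op": "move_arm", "data": {
  "increments": [
    [0.5,-0.1,0,0,0,0,0],
    [1,-0.15,0,0,0,0,0],
    [1.5,-0.2,0,0,0,0,0],
    [1.5,-0.2,0,0,0,0,0]
  ]
}}

```text
time_s: 15.1
tool_pos: [0.5768, -0.0183, 0.1642]
ee_rot: [3.132, -0.234, -0.002]
contact_force: [-6.0, 1.8, -2.8]
gripper_width: 0.0104
```

>>> {"op": "move_arm", "data": {
  "increments": [
    [0.5,-0.1,0,0,0,0,0],
    [1,-0.15,0,0,0,0,0],
    [1.5,-0.2,0,0,0,0,0],
    [1.5,-0.2,0,0,0,0,0]
  ]
}}

```text
time_s: 15.5
tool_pos: [0.5783, -0.0185, 0.1642]
ee_rot: [3.132, -0.234, -0.002]
contact_force: [-6.7, 0.0, -2.4]
gripper_width: 0.0107
```

>>> {"op": "move_arm", "data": {
  "increments": [
    [0.5,-0.1,0,0,0,0,0],
    [1,-0.15,0,0,0,0,0],
    [1.5,-0.2,0,0,0,0,0],
    [1.5,-0.2,0,0,0,0,0]
  ]
}}

```text
time_s: 15.9
tool_pos: [0.5796, -0.0187, 0.1642]
ee_rot: [3.132, -0.234, -0.002]
contact_force: [-6.6, 0.6, -2.2]
gripper_width: 0.011
```

>>> {"op": "move_arm", "data": {
  "increments": [
    [0.4,-0.1,0,0,0,0,0],
    [0.8,-0.1,0,0,0,0,0],
    [1.2,-0.2,0,0,0,0,0],
    [1.2,-0.2,0,0,0,0,0]
  ]
}}

```text
time_s: 16.3
tool_pos: [0.5808, -0.0189, 0.1642]
ee_rot: [3.132, -0.234, -0.003]
contact_force: [-6.1, 0.6, -1.8]
gripper_width: 0.0107
```

>>> {"op": "move_arm", "data": {
  "increments": [
    [0.3,0,0,0,0,0,0],
    [0.6,-0.1,0,0,0,0,0],
    [0.6,-0.1,0,0,0,0,0]
  ]
}}

```text
time_s: 16.6
tool_pos: [0.5814, -0.019, 0.1642]
ee_rot: [3.132, -0.234, -0.003]
contact_force: [-8.1, 1.1, -1.0]
gripper_width: 0.011
```

>>> {"op": "move_arm", "data": {
  "increments": [
    [0,0,-0.5,0,0,0,0],
    [0,0,-1,0,0,0,0],
    [0,0,-1.5,0,0,0,0],
    [0,0,-2,0,0,0,0],
    [0,0,-2,0,0,0,0]
  ]
}}

```text
time_s: 17.1
tool_pos: [0.5812, -0.0189, 0.1619]
ee_rot: [3.133, -0.234, -0.003]
contact_force: [-7.2, 0.6, -2.8]
gripper_width: 0.011
```

>>> {"op": "move_arm", "data": {
  "increments": [
    [0,0,-0.6,0,0,0,0],
    [0,0,-1.2,0,0,0,0],
    [0,0,-1.8,0,0,0,0],
    [0,0,-2.4,0,0,0,0],
    [0,0,-3,0,0,0,0],
    [0,0,-3,0,0,0,0]
  ]
}}

```text
time_s: 17.7
tool_pos: [0.5812, -0.0189, 0.1589]
ee_rot: [3.133, -0.234, -0.003]
contact_force: [-7.0, 0.6, -2.6]
gripper_width: 0.0105
```

>>> {"op": "move_arm", "data": {
  "increments": [
    [0,0,-0.6,0,0,0,0],
    [0,0,-1.2,0,0,0,0],
    [0,0,-1.8,0,0,0,0],
    [0,0,-2.4,0,0,0,0],
    [0,0,-3,0,0,0,0],
    [0,0,-3.6,0,0,0,0],
    [0,0,-4.2,0,0,0,0],
    [0,0,-5,0,0,0,0],
    [0,0,-5,0,0,0,0]
  ]
}}

```text
time_s: 18.6
tool_pos: [0.5808, -0.019, 0.1531]
ee_rot: [3.133, -0.234, -0.005]
contact_force: [-7.4, -0.2, -8.0]
gripper_width: 0.0107
```

>>> {"op": "move_arm", "data": {
  "increments": [
    [0,0,-0.5,0,0,0,0],
    [0,0,-1,0,0,0,0],
    [0,0,-1.5,0,0,0,0],
    [0,0,-1.5,0,0,0,0]
  ]
}}

```text
time_s: 19.0
tool_pos: [0.5816, -0.0192, 0.1517]
ee_rot: [3.132, -0.234, -0.003]
contact_force: [-3.0, -2.3, -14.1]
gripper_width: 0.011
```

>>> {"op": "move_arm", "data": {
  "increments": [
    [0,0,-0.5,0,0,0,0],
    [0,0,-1,0,0,0,0],
    [0,0,-1,0,0,0,0]
  ]
}}

```text
time_s: 19.3
tool_pos: [0.582, -0.0192, 0.1516]
ee_rot: [3.132, -0.234, -0.001]
contact_force: [-4.1, -1.8, -13.2]
gripper_width: 0.0107
```

>>> {"op": "move_arm", "data": {
  "increments": [
    [0,0,-0.4,0,0,0,0],
    [0,0,-0.8,0,0,0,0],
    [0,0,-0.8,0,0,0,0],
    [0,0,-0.8,0,0,0,0]
  ]
}}

```text
time_s: 19.7
tool_pos: [0.582, -0.0192, 0.1515]
ee_rot: [3.132, -0.234, 0.0]
contact_force: [-6.5, -0.6, -7.8]
gripper_width: 0.011
```

```bash
python3 snap.py w9;python3 - <<'E'
from h import *
s=status.read_state();print(s["contact_force"],s["moment"])
f=cv2.imread("pics/w9.png");c=f[90:250,300:460]
cv2.imwrite("pics/w9c.png",cv2.resize(c,None,fx=3.7,fy=3.7,interpolation=cv2.INTER_CUBIC))
f=cams.grab_frame("side");cv2.imwrite("pics/s9.png",cv2.resize(f[140:320,300:500],None,fx=3.3,fy=3.3,interpolation=cv2.INTER_CUBIC))
E
```

```text
19.7 [ 0.582  -0.0192  0.1515] [ 3.1321 -0.2338  0.    ] [-6.5 -0.6 -7.8] 0.011
[-7.20932708 -2.75244732 -7.76916485] [-0.33954603  1.43592987 -0.04000513]
```

View pics/w9c.png

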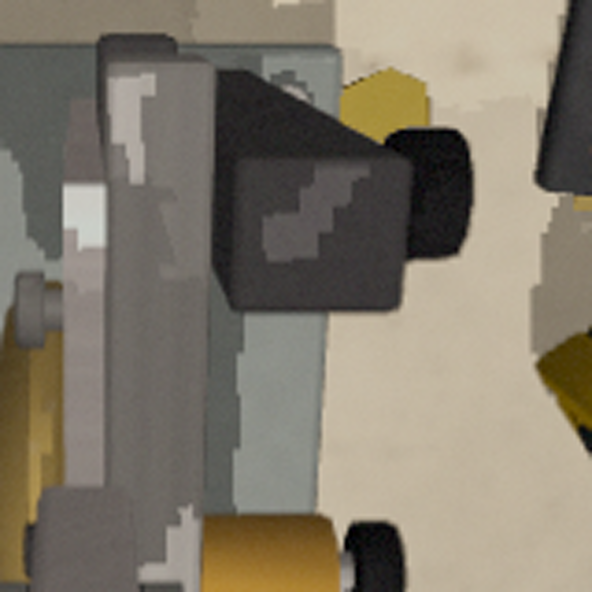

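View pics/s9.png

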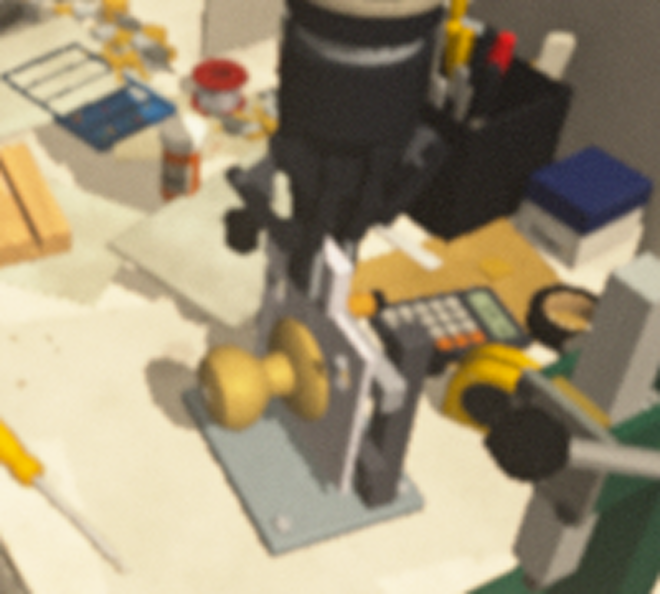

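>>> {"op": "move_arm", "data": {
  "increments": [
    [-0.3,0,0,0,0,0,0],
    [-0.6,0.1,0,0,0,0,0],
    [-0.6,0.1,0,0,0,0,0],
    [-0.6,0.1,0,0,0,0,0]
  ]
}}

```text
time_s: 20.2
tool_pos: [0.5819, -0.0192, 0.1514]
ee_rot: [3.132, -0.234, 0.002]
contact_force: [-2.8, -2.4, -6.8]
gripper_width: 0.0107
```

>>> {"op": "move_arm", "data": {
  "increments": [
    [0,0,-0.3,0,0,0,0],
    [0,0,-0.6,0,0,0,0],
    [0,0,-0.6,0,0,0,0],
    [0,0,-0.6,0,0,0,0]
  ]
}}

```text
time_s: 20.6
tool_pos: [0.582, -0.0189, 0.1508]
ee_rot: [3.133, -0.234, 0.002]
contact_force: [-2.5, -0.2, -2.9]
gripper_width: 0.0109
```

>>> {"op": "move_arm", "data": {
  "increments": [
    [0,0,-0.3,0,0,0,0],
    [0,0,-0.6,0,0,0,0],
    [0,0,-0.6,0,0,0,0],
    [0,0,-0.6,0,0,0,0]
  ]
}}

```text
time_s: 21.0
tool_pos: [0.5819, -0.0189, 0.1501]
ee_rot: [3.133, -0.234, 0.001]
contact_force: [0.3, 1.3, -1.5]
gripper_width: 0.0108
```

>>> {"op": "move_arm", "data": {
  "increments": [
    [0,0,-0.3,0,0,0,0],
    [0,0,-0.6,0,0,0,0],
    [0,0,-0.6,0,0,0,0],
    [0,0,-0.6,0,0,0,0]
  ]
}}

```text
time_s: 21.4
tool_pos: [0.5819, -0.019, 0.1499]
ee_rot: [3.133, -0.234, 0.002]
contact_force: [-0.4, 2.9, 5.3]
gripper_width: 0.011
```

>>> {"op": "move_arm", "data": {
  "increments": [
    [0,0,0.5,0,0,0,0],
    [0,0,0.8,0,0,0,0],
    [0,0,0.8,0,0,0,0]
  ]
}}

```text
time_s: 21.7
tool_pos: [0.5818, -0.019, 0.15]
ee_rot: [3.133, -0.234, 0.001]
contact_force: [1.5, 3.6, 0.7]
gripper_width: 0.0108
```

```bash
python3 snap.py w10;python3 - <<'E'
from h import *
f=cv2.imread("pics/w10.png");cv2.imwrite("pics/w10c.png",cv2.resize(f[90:250,220:460],None,fx=3.3,fy=3.3,interpolation=cv2.INTER_CUBIC))
E
```

```text
21.7 [ 0.5818 -0.019   0.15  ] [ 3.1326e+00 -2.3360e-01  9.0000e-04] [1.5 3.6 0.7] 0.0108
```

View pics/w10c.png

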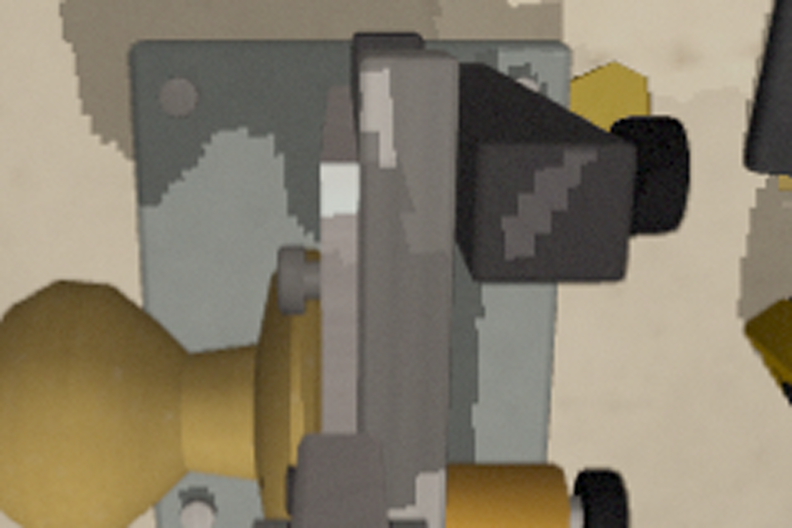

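```bash
python3 - <<'E'
from h import *
import pickle
o=[]
for n in("w7","w8","w9","w10"):
    f=cv2.imread(f"pics/{n}.png");s=pickle.load(open(f"pics/{n}.pkl","rb"));i,T=T_cam("wrist",s)
    p=proj(i,T,R.from_euler("z",-.15).apply([.02,0,.127])+[.585,-.0208,0])[0].astype(int)
    print(n,p);c=f[p[1]-15:p[1]+20,p[0]:p[0]+65]
    o.append(cv2.resize(c,(65*9,35*4),interpolation=cv2.INTER_CUBIC) if c.shape[1] else None)
cv2.imwrite("pics/kn.png",np.vstack(o))
E
```

```text
w7 [394 232]
w8 [386 234]
w9 [364 243]
w10 [364 245]
```

View pics/kn.png

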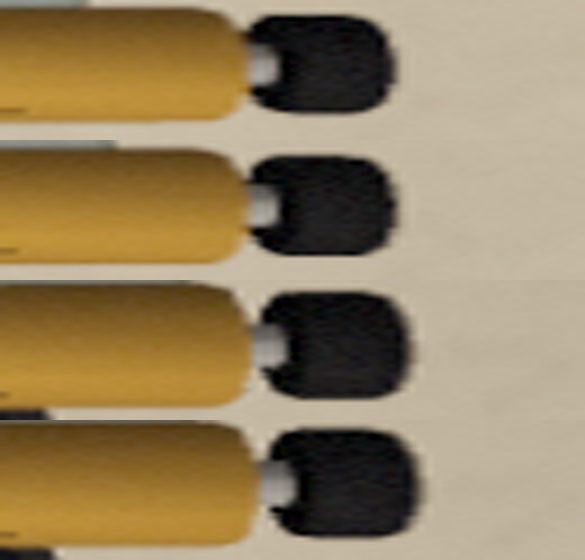

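>>> {"op": "move_arm", "data": {
  "increments": [
    [0,0,0,0,0,0,20],
    [0,0,0,0,0,0,35],
    [0,0,0,0,0,0,50],
    [0,0,0,0,0,0,60],
    [0,0,0,0,0,0,60],
    [0,0,0,0,0,0,60],
    [0,0,0,0,0,0,60]
  ]
}}

```text
time_s: 22.45
tool_pos: [0.5816, -0.0191, 0.15]
ee_rot: [3.132, -0.234, 0.0]
contact_force: [-0.6, 0.2, -0.1]
gripper_width: 0.0512
```

```bash
python3 snap.py w11
```

```text
22.45 [ 0.5816 -0.0191  0.15  ] [ 3.1323e+00 -2.3380e-01  1.0000e-04] [-0.6  0.2 -0.1] 0.0512
```

View pics/w11.png

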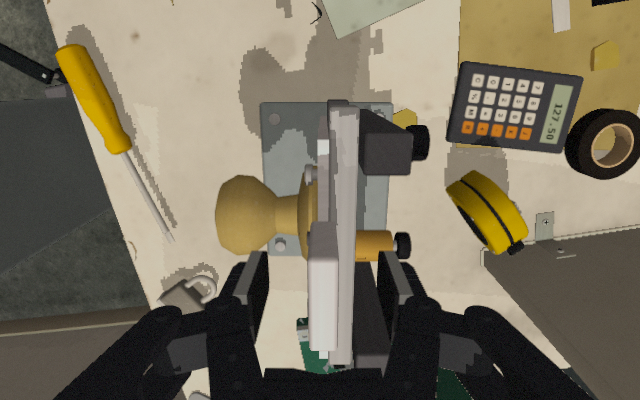

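The plate hangs free and the force is zero. I'll go straight up and check.

>>> {"op": "move_arm", "data": {
  "increments": [
    [0,0,10,0,0,0,60],
    [0,0,30,0,0,0,60],
    [0,0,60,0,0,0,60],
    [0,0,100,0,0,0,60],
    [-40,-20,130,0,0,0,60],
    [-85,-40,140,0,0,0,60],
    [-97,-46,145,0,0,0,60],
    [-97,-46,145,0,0,0,60],
    [-97,-46,145,0,0,0,60]
  ]
}}

```text
time_s: 23.4
tool_pos: [0.4848, -0.0652, 0.2958]
ee_rot: [3.132, -0.235, 0.002]
contact_force: [-0.0, 0.1, -0.0]
gripper_width: 0.051
```

```bash
python3 snap.py w12; python3 - <<'E'
from h import *
f=cv2.imread("pics/w12.png");cv2.imwrite("pics/w12c.png",cv2.resize(f[15:215,290:490],None,fx=3,fy=3,interpolation=cv2.INTER_CUBIC))
f=cams.grab_frame("side");cv2.imwrite("pics/s12.png",cv2.resize(f[160:310,320:470],None,fx=4,fy=4,interpolation=cv2.INTER_CUBIC))
E
```

```text
23.4 [ 0.4848 -0.0652  0.2958] [ 3.132e+00 -2.349e-01  2.500e-03] [-0.   0.1 -0. ] 0.051
```

View pics/w12c.png

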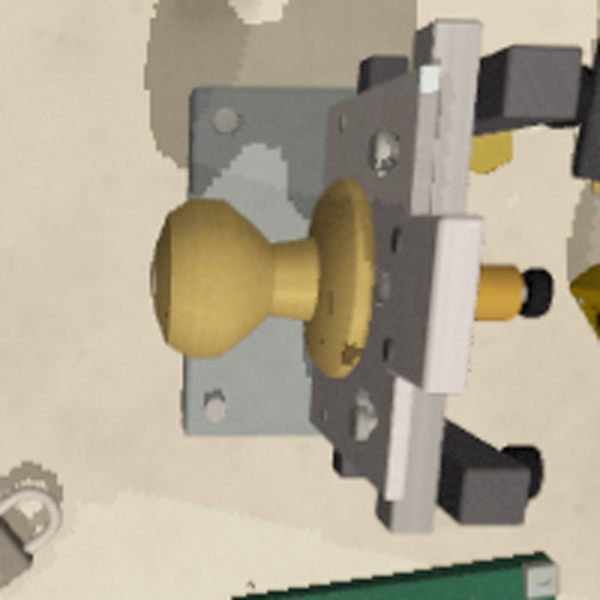

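View pics/s12.png

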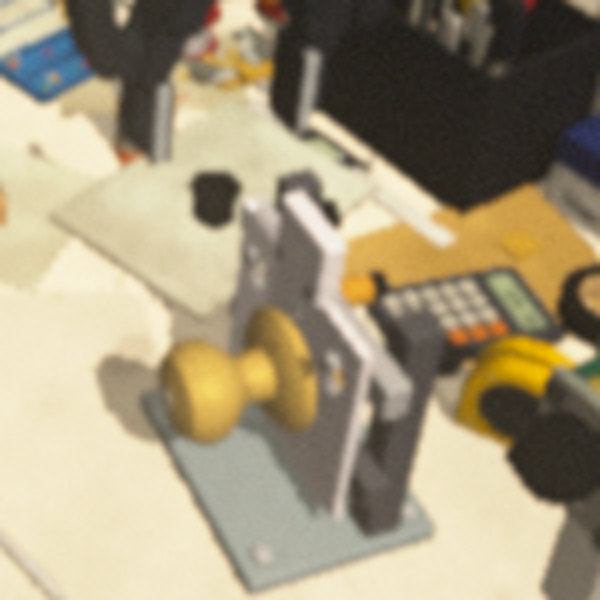

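```bash
python3 - <<'E'
import cv2
f=cv2.imread("pics/w12.png");cv2.imwrite("pics/w12z.png",cv2.resize(f[55:165,390:450],None,fx=5.4,fy=5.4,interpolation=cv2.INTER_CUBIC))
E
```

```text
(no output)
```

View pics/w12z.png

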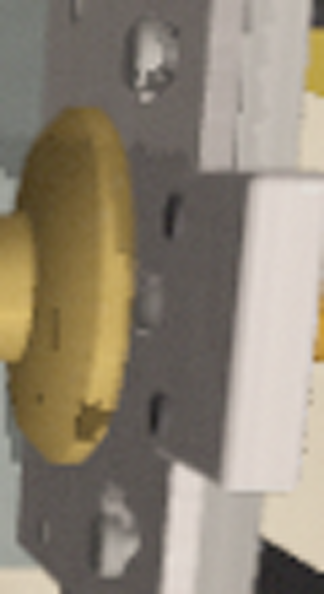

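```bash
python3 - <<'E'
from h import *
import pickle
s=pickle.load(open("pics/w12.pkl","rb"));i,T=T_cam("wrist",s)
for P in [(-8.5,0,126.8),(-5,0,126.8),(-5,0,131.8),(-5,0,121.8),(-12,40,126.8),(-12,-40,126.8),(-5,60,126.8+20),(-5,60,126.8-98)]:
    q=proj(i,T,R.from_euler("z",-.149).apply(np.array(P)/1e3)+[.5855,-.0208,0])[0]; print(P,np.round((q-[390,55]+.5)*5.4))
E
```

```text
(-8.5, 0, 126.8) [136. 310.]
(-5, 0, 126.8) [157. 310.]
(-5, 0, 131.8) [165. 312.]
(-5, 0, 121.8) [149. 308.]
(-12, 40, 126.8) [134.  57.]
(-12, -40, 126.8) [ 98. 545.]
(-5, 60, 146.8) [226. -92.]
(-5, 60, 28.799999999999997) [ 52. -17.]
```

The pin nose shows out through the lock hole: its left edge is at crop column ~136, and the predicted fully-out position is 136. The stud heads also sit where predicted, so I'll hand it in.

```bash
python3 - <<'E'
from h import *
print(bot.finish_job())
E
```

```text
the job is handed in; nothing more can be done
None
```

The knob plate is hanging on the test stand's two studs, knob towards the robot. I let go of it, backed the arm off, and handed the job in at about 23.5 s of the 64 s allowed; no verdict was reported.

**How it went**
- I gripped the bar with the tool tilted to match the plate's forward lean and lifted the plate out of the rack.
- I felt for the cross bar by touching its top with the plate's lower edge, which put the stud axes at about z = 127 mm.
- I pressed the plate back over both heads, feeling only the 5 to 8 N of the spring pin. I then drew it down about 14 mm to a firm stop.
- The largest force the wrist sensor showed was about 14 N, roughly 10 N of it contact with the stand once the plate's own weight is taken off. These are readings at the end of each move call.

**Last checks**
- **Lock pin:** its nose shows through the lock hole where I calculated it should be when fully out.
- **Stud heads:** they are visible in front of the plate at their predicted places.
- **Release:** the wrist force was about zero after letting go, and the gripper is clear of everything.
- **Latch plate:** it was standing in the rack in the pictures taken after the lift. I took no closing picture of it, but the arm did not go near it again.

**What disagreed**
- While drawing down, the plate lagged about 1 mm around z = 151 mm (tool height). Easing the press against the bar by about half a millimetre freed it.
- My estimates of the stand's yaw differed by about 0.015 rad between cameras, which made no difference to the fit.

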